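Plate up a burger from the cooling rack

ROBOT

A 6-joint arm with a two-finger parallel gripper is mounted at the origin on a cart in front of the work surface, level with it; the furniture and walls round the work are solid. World frame = base frame: x ahead of the robot, y to its left, z up, the work surface at z = 0. Lengths are in m, angles in rad, forces in N, time in s.
With the tool pointing down it reaches from about 0.275 to 0.75 m from the base axis. Payload 10.2 kg.
Tool frame: the origin (TCP) lies midway between the tips of the shut fingers; the grasp point (between the pads) lies 19 mm behind it (env.hold_point_z is the distance from the TCP to the grasp point, in m); z points along the fingers, y is the line along which they close (so a half turn about z gives the same grasp; the last joint's range is limited). The gripper opens to 85 mm and grips with 20 to 120 N. Pads are 22 mm wide; open, the fingers measure 114 mm over their backs; the gripper's body (76 mm by 85 mm) begins 54 mm behind the grasp point. The pads swing forward as they close: fully open they stand 13 mm farther back than shut.
Start: joints at [-1.517, 0.313, 1.498, -0, 1.331, -0.223], TCP at [0.143, -0.505, 0.231] pointing down, gripper open.
Joint ranges: [-2.94, 2.94], [-0.97, 2.17], [0.19, 2.56], [-1.23, 4.37], [0.02, 3.11], [-2.88, 2.88]. Speed limits (rad/s): [2.39, 2.39, 3.01, 3.14, 3.14, 3.14].

INTERFACE

Orientations are given as a unit quaternion [x, y, z, w].
In Python, from bench import env, kinematics, monitor, eyes, job gives the robot as it stands. The module is installed in compiled form; this text tells all that it offers. Calls block until the motion is done:
- env.reach(position, orientation): joint-space move of the TCP to a pose.
- env.movel(position, velocity=0.15, frame=None, guard=None): straight line of the TCP; frame=None keeps the orientation; velocity is the mean speed in m/s. With guard (N) it stops when the force on the tool has changed by that much, and returns True; else False.
- env.set_joints(angles): joint-space move.
- env.release() and env.close_gripper(effort=None): open the fingers fully, or close them until they stop; effort is the grip in N (None keeps the last).
- env.hold(seconds).
- kinematics.ik(position, orientation): joint angles nearest the present ones, or None.
- monitor.sense(): the state.
- eyes.grab_frame(name): name is "scene" or "side" or "wrist"; returns a dict with "frame" (480x640x3 uint8, red, green, blue), "mtx" (3x3 intrinsics, pixels), "k1" (the pictures are not rectified: a ray, as slopes to the right and down, at radius r is drawn at 1 + k1 r^2 times it, then the intrinsics apply), "view" (4x4, takes a point from world to camera coordinates). Camera axes: x right, y down, z forward; pixel columns grow to the right and rows downward; lengths in m; the calibration is good to about 2 mm. A picture is of the moment at which its call begins. There is no depth.
A pose or a line that the arm cannot do raises env.MotionError and nothing moves.
- job.hand_in(): hands the job in; it is judged then, once.
The state is a dict: "clock": time; "joints": joint angles; "qvel": joint speeds; "joint_efforts": joint torques, N m; "position": TCP position; "ee_rot": TCP orientation; "contact_force": force on the tool from outside, world axes, zero at the start; "ft_torque": the same for the moment, N m; "finger_gap": opening from 0.0 (shut) to 1.0 (fully open); "gripper_force": force on a finger pad.
Only numpy, scipy, OpenCV 4.12 (cv2) and the standard library are available. Lean on these libraries where they do the work, as an engineer would, in place of code of your own. Each camera call takes 0.05 s, during which the arm holds its last target. There are 200 camera calls.

TASK

Plate up the burger: bring its three pieces from the wire rack onto the white plate that is tucked under the rack's end, first the bun bottom, then the patty, then the bun top. They must lie flat in a neat stack, each centred on the one below, in the middle of the plate. Let no piece fall on the worktop, and leave the jam jar, the glass tumbler and the spice jar where they stand.

Things in the scene. Friction and masses are not known exactly. Their poses are not given: they have to be found in the camera images.
- rack: Chrome wire cooling rack, fixed, 240 mm (its x) by 290 mm (its y), on 34 mm feet. Origin on the worktop under its centre. The tops of its wires (4 mm thick, 13 mm apart, along the rack's y) form a level grid 34 mm above the origin, without rim: pieces slide on it in any direction and off its edges. The plate is at its +y end.
- rack_edge (a point): Middle of the rack's +y end, at the height of the wire tops (rack frame: 0, 145, 34 mm). At the start one of the three burger pieces (any) lies 50 to 70 mm before this end within 20 mm of the rack's centre line; the other two lie side by side 195 to 220 mm before it, 58 to 66 mm either side of the centre line.
- plate: Loose white plate, 210 mm across, rim 16 mm high, 0.55 kg. Origin under its centre; its flat middle (about 125 mm across) is 6 mm above the origin. It stands on the worktop, partly under the rack's +y end: its centre lies 46 to 54 mm beyond that end and up to 15 mm to either side of the rack's centre line.
- bun_bottom: Bottom half of a burger bun, a disc 92 mm across and 13 mm thick, 0.06 kg, tan, pale toasted cut face up. Origin at the centre of its underside, z up. Like the other pieces it starts flat on the rack and is too wide to grip: push it by its edge. A piece pushed off the rack's end tips down onto what is below it and drops flat once its trailing edge leaves the wires.
- patty: Grilled patty, a dark brown disc with char stripes, 92 mm across and 13 mm thick, 0.11 kg. Origin at the centre of its underside, z up.
- bun_top: Top half of the bun, golden and domed with pale seeds, 92 mm across, 0.06 kg; its side is upright for the lower 12 mm, the dome rises to 32 mm. Origin at the centre of its flat underside, z up.
- jam_jar: Bystander: jam jar with a green lid, 62 mm across, 86 mm high, standing on the worktop. Origin under its centre.
- tumbler: Bystander: clear glass tumbler, 81 mm across, 92 mm high, on the worktop. Origin under its centre.
- spice_jar: Bystander: spice jar with a red cap, 45 mm across, 109 mm high, on the worktop. Origin under its centre.
Not all that is in view belongs to the job. Of the things that look like the bun_bottom, the larger one is meant.

How it is judged:
On the way, in this order (a step that is already met when the one before it is completed fails the run):
1. the bun bottom lies flat in the middle of the plate (horizontal distance between bun_bottom and plate below 0.018 m and z of bun_bottom in the frame of plate below 0.01 m and angle between bun_bottom's own z axis and vertical below 0.1 rad), for 0.2 s.
2. the patty lies flat and centred on the bun bottom (horizontal distance between patty and bun_bottom below 0.014 m and z of patty in the frame of bun_bottom between 0.009 and 0.017 m and angle between patty's own z axis and vertical below 0.1 rad), for 0.2 s.
3. the bun top lies flat and centred on the patty (horizontal distance between bun_top and patty below 0.014 m and z of bun_top in the frame of patty between 0.009 and 0.017 m and angle between bun_top's own z axis and vertical below 0.1 rad), for 0.2 s.
At the end, for the whole second after the job is handed in: The three pieces lie flat (within 0.1 rad) and at rest on the plate, which stands level on the worktop: the bun bottom within 18 mm of the plate's centre, the patty on it and the bun top, dome up, on the patty, each within 14 mm of the centre of the piece below (all of step 1 and all of step 2 and all of step 3 and z of bun_bottom in the frame of plate above 0.003 m and angle between plate's own z axis and vertical below 0.05 rad and height (world z) of plate below 0.005 m and linear speed of each of bun_bottom, patty, bun_top below 0.02 m/s); the robot touches nothing.
It fails at once if a piece of the burger falls onto the worktop (height (world z) of any of bun_bottom, patty, bun_top below 0.003 m).
It fails at once if the jam jar, the tumbler or the spice jar is moved more than 25 mm or knocked over (distance of any of jam_jar, tumbler, spice_jar from where it was at the start of the episode above 0.025 m or angle between any of jam_jar, tumbler, spice_jar's own z axis and vertical above 0.5 rad).
It also fails if it takes over 67 s, if anything falls off the work surface, if the arm or the gripper's body presses on something with over 40 N, if the wrist force passes 120 N, or if a joint passes its speed limit or range.

## Working session

There is one attempt and no reset: what is moved stays moved. The work goes in short steps, each a Python script; the robot and the scene stay as the last script left them, time stands still between calls to the robot, and variables do not carry over. Pictures are saved under pics/ and viewed, at most 10 in all, crops included, and the job is handed in when it is done.

```bash
mkdir -p pics
cat > h.py <<'E'
import numpy as np, cv2
from bench import env, kinematics, monitor, eyes, job
def snap(name,fn):
    g=eyes.grab_frame(name); cv2.imwrite(f"pics/{fn}.png",g["frame"][:,:,::-1])
    np.savez(f"pics/{fn}.npz",**{k:np.array(v) for k,v in g.items()}); return g
def ld(fn): return dict(np.load(f"pics/{fn}.npz"))
def px2w(g,uv,z):
    uv=np.atleast_2d(np.array(uv,float)); K=g["mtx"];V=g["view"];k=float(g["k1"])
    d=np.c_[(uv[:,0]-K[0,2])/K[0,0],(uv[:,1]-K[1,2])/K[1,1]]
    p=d.copy()
    for _ in range(30): p=d/(1+k*(p**2).sum(1,keepdims=True))
    R=V[:3,:3];c=-R.T@V[:3,3]; r=np.c_[p,np.ones(len(p))]@R
    return c+r*((z-c[2])/r[:,2])[:,None]
def w2px(g,P):
    P=np.atleast_2d(P); K=g["mtx"];V=g["view"];k=float(g["k1"])
    q=P@V[:3,:3].T+V[:3,3]; s=q[:,:2]/q[:,2:]; s=s*(1+k*(s**2).sum(1,keepdims=True))
    return s*[K[0,0],K[1,1]]+[K[0,2],K[1,2]]
E
python3 - <<'E'
from h import *
for n in("scene","side"):
    g=snap(n,n+"0"); V=g["view"]; print(n,-V[:3,:3].T@V[:3,3],V[2,:3],g["mtx"][0,0],g["k1"])
s=monitor.sense(); print(s["clock"],s["ee_rot"],s["position"])
E
```

```text
scene [-0.03044426  0.58413682  1.01815686] [ 0.42392306 -0.51866211 -0.74248155] 592.6033861075367 0.016012046109605667
side [0.31319335 0.81840485 0.65502565] [ 0.1786881  -0.82118684 -0.54196194] 465.25866569503717 -0.11407347017279153
0.1 [ 9.90437404e-01  1.37961801e-01  6.64086966e-05 -5.33833775e-04] [ 0.1434542  -0.50480361  0.23080839]
```

View pics/scene0.png

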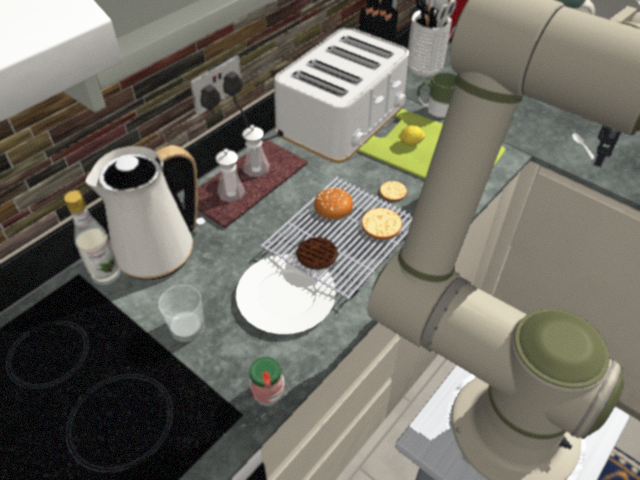

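View pics/side0.png

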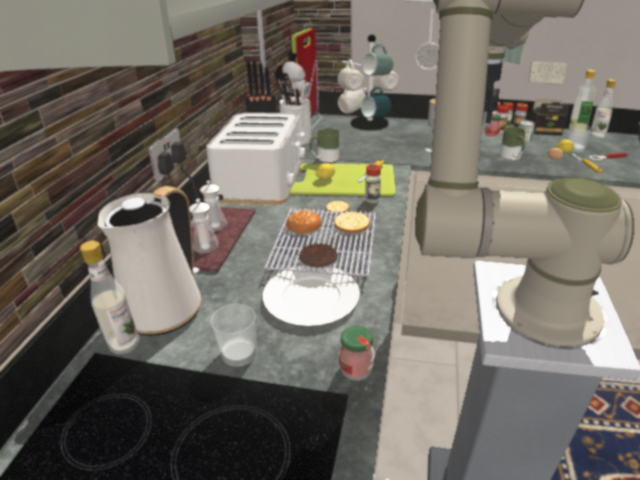

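Run:
```python
import cv2
a=cv2.imread("pics/scene0.png")[170:340,220:430]; b=cv2.imread("pics/side0.png")[190:335,250:400]
cv2.imwrite("pics/c1.png",cv2.resize(a,None,fx=3.5,fy=3.5,interpolation=3)); cv2.imwrite("pics/c2.png",cv2.resize(b,None,fx=4,fy=4,interpolation=3))
```

```text
(no output)
```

View pics/c1.png

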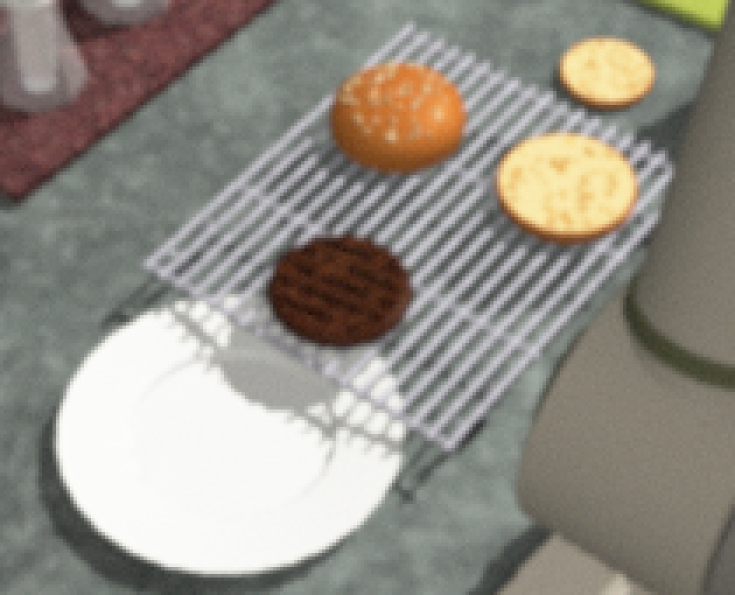

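View pics/c2.png

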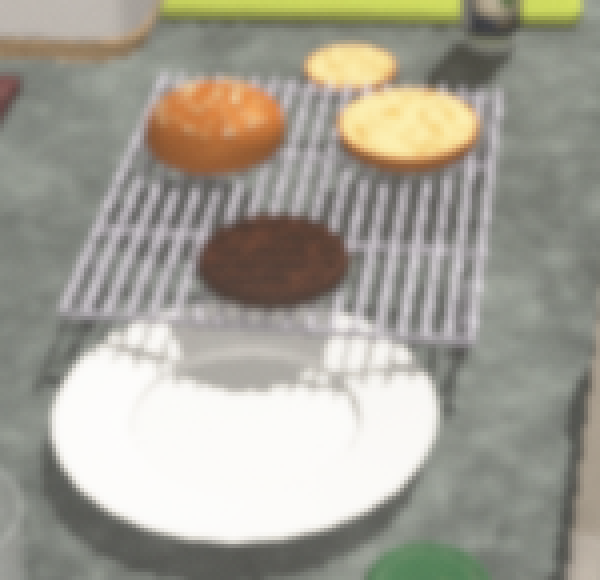

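```bash
cat > fit.py <<'E'
from h import *
from scipy.optimize import least_squares
t=np.linspace(0,2*np.pi,180)
def solid(rz): return np.vstack([np.c_[r*np.cos(t),r*np.sin(t),0*t+z] for r,z in rz])
R0=.034
S={"bun_bottom":solid([(.046,R0),(.046,R0+.013)]),"patty":solid([(.046,R0),(.046,R0+.013)]),
"bun_top":solid([(.046*np.cos(a),R0+.012+.02*np.sin(a)) for a in np.linspace(0,1.5,8)]+[(.046,R0)]),
"plate":solid([(.105,.016)])}
def ext(p): return np.r_[p[:,0].min(),p[:,0].max(),p[:,1].min(),p[:,1].max()]
def fit(name,obs,x0=(.5,-.1)): # obs: list of (g,[umin,umax,vmin,vmax] nan ok)
    def f(x):
        return np.concatenate([ (lambda d:d[~np.isnan(d)])(ext(w2px(g,S[name]+[x[0],x[1],0]))-o) for g,o in obs])
    r=least_squares(f,x0); return r.x,np.round(r.fun,1)
E
python3 - <<'E'
from fit import *
a,b=ld("scene0"),ld("side0"); n=np.nan
A=lambda q:np.array(q,float)/3.5+[220,170]; B=lambda q:np.array(q,float)/4+[250,190]
ca=px2w(a,A([(148,264),(452,446),(410,27),(672,165)]),.034); cb=px2w(b,B([(62,315),(478,342),(165,75),(502,92)]),.034)
print(ca.round(4)[:,:2],cb.round(4)[:,:2])
from itertools import product
m=np.array([(-.12,.145),(.12,.145),(-.12,-.145),(.12,-.145)])
# left in picture = far x ; rack frame assigned by fit of both orders
for c in(ca,cb,(ca+cb)/2):
    M=m*[-1,1]
    H=(M).T@(c[:,:2]-c[:,:2].mean(0)); U,s,Vt=np.linalg.svd(H); R=Vt.T@np.diag([1,np.linalg.det(Vt.T@U.T)])@U.T
    print("rack",c[:,:2].mean(0),np.degrees(np.arctan2(R[1,0],R[0,0])),"res mm",((c[:,:2]-c[:,:2].mean(0)-M@R.T)*1000).round(1).tolist())
ob={"bun_bottom":([497,638,132,243],[338,481,86,171]),"patty":([269,411,236,348],[199,350,214,307]),"bun_top":([331,467,60,173],[147,286,78,174]),"plate":([54,405,n,576],[50,440,n,544])}
for k,(p,q) in ob.items():
    o=[(a,np.array(p)/3.5+[220,220,170,170]),(b,np.array(q)/4+[250,250,190,190])]
    print(k,fit(k,o),"scene",fit(k,o[:1])[0],"side",fit(k,o[1:])[0])
print("spice",px2w(b,[(373,197)],0),"jam",px2w(b,[(357,372)],0),"tumb",px2w(b,[(236,357)],0))
E
```

```text
[[ 0.6274  0.0029]
 [ 0.3924 -0.0104]
 [ 0.6427 -0.2775]
 [ 0.425  -0.2855]] [[ 0.6276  0.0056]
 [ 0.3913 -0.0096]
 [ 0.6427 -0.2809]
 [ 0.4087 -0.2947]]
rack [ 0.52188256 -0.14262858] 4.036775188809974 res mm [[-4.0, -7.6], [0.5, -4.0], [-9.1, 1.4], [12.6, 10.2]]
rack [ 0.51758506 -0.14489461] 3.362572371624033 res mm [[-1.3, -1.3], [2.0, -2.4], [-3.2, 1.8], [2.4, 2.0]]
rack [ 0.51973381 -0.14376159] 3.6943154761723473 res mm [[-2.7, -4.4], [1.2, -3.2], [-6.1, 1.6], [7.5, 6.1]]
bun_bottom (array([ 0.46267529, -0.22081421]), array([ 0.2,  0.8, -1.1,  0.3, -0.2, -0.6,  0.5,  1.4])) scene [ 0.46298412 -0.21921338] side [ 0.46241511 -0.22606228]
patty (array([ 0.51729113, -0.05712078]), array([-0.3,  1.5, -2.6,  1.3, -1.2,  0.5, -0.7,  2.8])) scene [ 0.5172305  -0.05508602] side [ 0.51762242 -0.06221016]
bun_top (array([ 0.58661533, -0.19875922]), array([ 0.3,  0.7, -0.4, -0.2, -0.7, -0.1,  0.9,  0.9])) scene [ 0.58693333 -0.19714921] side [ 0.58670918 -0.20362527]
plate (array([0.51059715, 0.05340554]), array([ 0.4,  0.2, -0.4,  0.2, -0.5,  1. ])) scene [0.51034713 0.05459875] side [0.51083976 0.05082707]
spice [[ 0.43213055 -0.45451916  0.        ]] jam [[0.38270604 0.24122567 0.        ]] tumb [[0.61446659 0.24690402 0.        ]]
```

Candidates for the bun bottom are the disc on the rack at scene (382,222) and the one on the worktop at scene (393,190). In the enlarged crops the one on the rack is larger (about 40 px against 27 px), so that is the bun bottom. The patty at scene (317,252) sits in the lane, so I move it aside to the +x side first.

```bash
cat >> fit.py <<'E'
E0=np.array([.5087,.0002]); TH=np.radians(3.5)
RR=np.array([[np.cos(TH),-np.sin(TH)],[np.sin(TH),np.cos(TH)]])
def rk(w): return (np.asarray(w)[:2]-E0)@RR
D=.0286
def quat(phi):  # phi: push direction, rack frame
    best=None
    for p in(phi+TH,phi+TH+np.pi):
        q=np.array([np.cos(p/2),np.sin(p/2),0,0])
        j=kinematics.ik([.5,-.1,.15],q)
        if j is not None and (best is None or abs(j[5])<best[0]): best=(abs(j[5]),q)
    return best[1]
def tcp(c,phi,z,back=0):  # tool position that cages a disc centred at rack (x,y)
    c=np.array(c)-(D+back)*np.array([np.cos(phi),np.sin(phi)])
    return np.r_[E0+RR@c,z]
E
python3 - <<'E'
from fit import *
c0=np.array([.0051,-.0577]); phi=0
q=quat(phi); env.release()
env.reach(tcp(c0,phi,.12,.014),q); print(monitor.sense()["joints"].round(2),monitor.sense()["clock"])
env.movel(tcp(c0,phi,.045,.014),.15)
h=env.movel(tcp(c0,phi,.012,.014),.02,guard=3); z=monitor.sense()["position"][2]; print("touch",h,z)
open("z","w").write(str(z+.0025)); z+=.0025
p=monitor.sense()["position"]; env.movel(np.r_[p[:2],z],.05)
env.movel(tcp(c0,phi,z),.05)
env.movel(tcp((.085,-.10),phi,z),.06)
print(monitor.sense()["contact_force"])
env.movel(tcp((.085,-.10),phi,z,.02),.08)
s=monitor.sense();print(s["clock"],s["position"],rk(s["position"]))
env.movel(s["position"]+[0,0,.12],.2)
snap("scene","scene1");snap("side","side1")
a=cv2.imread("pics/scene1.png")[160:340,220:430]; b=cv2.imread("pics/side1.png")[185:335,250:400]
cv2.imwrite("pics/c3.png",np.hstack([cv2.resize(a,(400,343),interpolation=3),cv2.resize(b,(343,343),interpolation=3)]))
E
```

```text
[-0.37  0.34  1.78 -0.    1.02  1.14] 2.35
touch True 0.020572540288464523
[-0.53620907 -0.12688094  0.2057954 ]
6.8833 [ 0.55136656 -0.09748976  0.02332023] [ 0.03662316 -0.10011228]
```

View pics/c3.png

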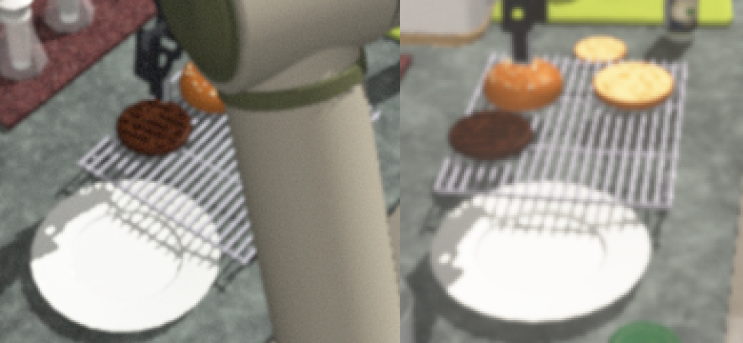

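```bash
cat >> fit.py <<'E'
def carry(c0,way,end,phi=np.pi/2,back=.014,vs=.05):
    z=float(open("z").read()); q=quat(phi)
    env.reach(tcp(c0,phi,.13,back),q)
    env.movel(tcp(c0,phi,.06,back),.2); env.movel(tcp(c0,phi,z,back),.06)
    env.movel(tcp(c0,phi,z),.05)
    for w in way: env.movel(tcp(w,phi,z),.07)
    env.movel(tcp((end[0],.043),phi,z),vs)
    env.movel(tcp(end,phi,z-.008),.03)
    env.hold(.2)
    print(monitor.sense()["clock"],monitor.sense()["contact_force"])
def look(n,back=True):
    p=monitor.sense()["position"]
    env.movel(p+[0,0,.10],.2)
    snap("scene","scene"+n);snap("side","side"+n)
    b=cv2.imread(f"pics/side{n}.png")[185:335,240:400]
    cv2.imwrite(f"pics/s{n}.png",cv2.resize(b,None,fx=4,fy=4,interpolation=3))
E
python3 - <<'E'
from fit import *
q=quat(np.pi/2)
carry((-.0594,-.2178),[(-.045,-.10),(-.045,-.04),(.005,.02)],(.005,.052))
look("2")
a=ld("scene2")["frame"][...,::-1];cv2.imwrite("pics/t2.png",a)
E
```

```text
16.5833 [-0.70762697  0.16995724 -0.10680409]
```

View pics/s2.png

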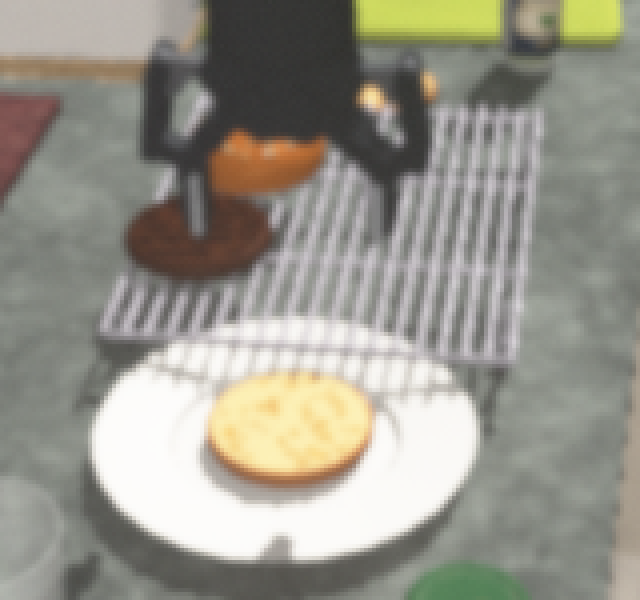

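Run:
```python
from fit import *
b=ld("side2"); n=np.nan
S["bb"]=S["bun_bottom"]-[0,0,.028]
f=lambda k,e:(lambda r:(r[0].round(4),rk(r[0]).round(4),r[1]))(fit(k,[(b,np.array(e)/4+[240,240,185,185])]))
print(f("plate",[89,480,n,562])); print(f("bb",[207,375,371,484])); print(f("patty",[126,272,196,280]))
```

```text
(array([0.5114, 0.0496]), array([0.0057, 0.0491]), array([ 0.6, -0.6,  0.1]))
(array([0.5098, 0.0404]), array([0.0035, 0.0401]), array([-0. ,  0. , -1.4,  1.2]))
(array([ 0.5967, -0.0953]), array([ 0.082 , -0.1007]), array([-0.8,  0.8, -2.2,  1.8]))
```

Run:
```python
from fit import *
carry((.082,-.1007),[(.05,-.05),(.012,.0),(.004,.025)],(.004,.049))
look("3")
```

```text
23.575 [ 0.28181219 -3.0007518   3.97057779]
```

View pics/s3.png

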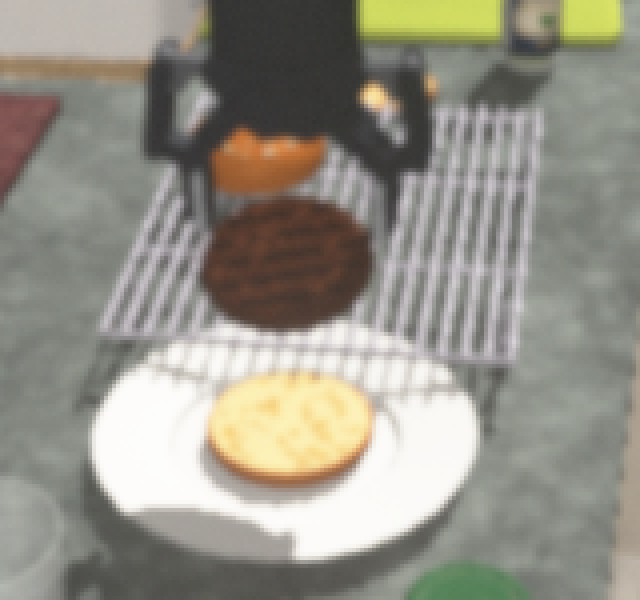

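The side crop shows the patty wedged between the open fingers and lifted (crop (288,262)), while the bun bottom still lies on the plate (crop (291,427)). I set the patty back flat on the rack and back the fingers off it.

```bash
cat >> fit.py <<'E'
def seg(g):
    f=cv2.GaussianBlur(g["frame"],(3,3),0).astype(int); r,gg,b=f[...,0],f[...,1],f[...,2]
    m=((r-b>18)&(r<125)&(r>gg+8)).astype(np.uint8); m[:, :250]=0; m[:, 400:]=0; m[:190]=0; m[340:]=0
    n,l,st,_=cv2.connectedComponentsWithStats(m); i=1+st[1:,4].argmax(); x,y,w,h,a=st[i]
    return np.array([x-.5,x+w-.5,y-.5,y+h-.5]),a
E
python3 - <<'E'
from fit import *
for n in("side0","side2","side3"): print(n,seg(ld(n)))   # by hand side0: 299.7 337.5 243.5 266.7
phi=np.pi/2; z=float(open("z").read()); c=(.004,-.06)
p=monitor.sense()["position"]
env.movel(tcp(c,phi,p[2]),.15); env.movel(tcp(c,phi,z+.03),.15)
h=env.movel(tcp(c,phi,z),.02,guard=5); s=monitor.sense(); print(h,s["position"][2]-z,s["contact_force"],s["clock"])
E
```

```text
side0 (array([299.5, 337.5, 242.5, 265.5]), np.int32(663))
side2 (array([271.5, 322.5, 215.5, 254.5]), np.int32(608))
side3 (array([290.5, 331.5, 215.5, 266.5]), np.int32(1181))
True 0.006782750939601307 [ 0.51566032 -0.63404642  0.88404451] 26.8167
```

Run:
```python
from fit import *
phi=np.pi/2; z=float(open("z").read()); c=(.004,-.06)
h=env.movel(tcp(c,phi,z+.001),.03,guard=20); s=monitor.sense(); print(h,s["position"][2]-z,s["contact_force"])
env.movel(tcp(c,phi,s["position"][2],.022),.15); print(monitor.sense()["contact_force"])
p=monitor.sense()["position"]; env.movel(p+[0,0,.03],.15)
g=snap("side","side4"); o=seg(g); print(o)
r=fit("patty",[(g,o[0])]); print(rk(r[0]),r[1],monitor.sense()["clock"])
b=g["frame"][185:335,240:400,::-1]; cv2.imwrite("pics/s4.png",cv2.resize(b,None,fx=4,fy=4,interpolation=3))
```

```text
True 0.0033864024456588676 [ 0.15347326 -0.57766247  0.46378576]
[-0.83161887 -0.85238006  1.27678535]
(array([301.5, 337.5, 209.5, 250.5]), np.int32(727))
[ 0.01913214 -0.17166694] [-0.1  0.1  9.6 -8.3] 27.7333
```

View pics/s4.png

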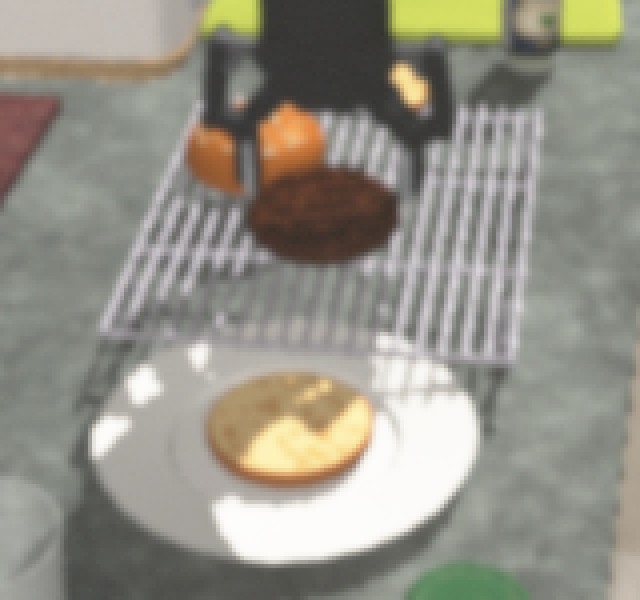

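Run:
```python
from fit import *
phi=np.pi/2; z=float(open("z").read()); c=(.004,-.03)
p=monitor.sense()["position"]
env.movel(tcp(c,phi,p[2],.022),.15)
env.movel(tcp(c,phi,z+.008,.022),.1)
h=env.movel(tcp(c,phi,z+.0005,.040),.08,guard=50); s=monitor.sense(); print(h,s["position"][2]-z,rk(s["position"]),s["contact_force"])
env.movel(tcp(c,phi,s["position"][2],.045),.2)
p=monitor.sense()["position"]; env.movel(p+[0,0,.03],.3)
g=snap("side","side5"); o=seg(g); print(o)
r=fit("patty",[(g,o[0])]); print(rk(r[0]),r[1],monitor.sense()["clock"])
```

```text
False 0.0005505194229382775 [ 0.00401026 -0.09925665] [-0.24459205  0.17295636 -0.49833182]
(array([301.5, 338.5, 240.5, 263.5]), np.int32(644))
[ 0.00380031 -0.0761921 ] [-1.   1.  -1.8  1.4] 29.4167
```

Run:
```python
from fit import *
phi=np.pi/2; z=float(open("z").read()); c=(.0038,-.0735)
env.movel(tcp(c,phi,z,.025),.12); env.movel(tcp(c,phi,z),.06); env.movel(tcp((.0038,-.012),phi,z),.05)
env.movel(tcp((.0038,-.012),phi,z,.03),.15)
p=monitor.sense()["position"]; env.movel(p+[0,0,.035],.2)
env.close_gripper(20)
g=snap("side","side6"); o=seg(g); print(o)
r=fit("patty",[(g,o[0])]); print(rk(r[0]),r[1],monitor.sense()["clock"],monitor.sense()["finger_gap"])
a=snap("scene","scene6")
```

```text
(array([298.5, 336.5, 254.5, 279.5]), np.int32(462))
[ 0.00059209 -0.01562857] [-1.4  1.4 -1.9  1.5] 33.3333 -0.005035903088898963
```

```bash
cat >> fit.py <<'E'
def cpush(x,c0,c1,v,x1=None):
    zz=.0368; P=lambda x,c,z:np.r_[E0+RR@np.array([x,c-.057]),z]
    p=monitor.sense()["position"]
    if p[2]>.04: env.movel(P(x,c0-.012,p[2]),.15); env.movel(P(x,c0-.012,zz),.1)
    env.movel(P(x if x1 is None else x1,c1,zz),v)
E
python3 - <<'E'
from fit import *
cpush(.003,-.013,.025,.04)
g=snap("side","side7"); o=seg(g); print(o); S["pt"]=S["patty"]-[0,0,.006]
r=fit("pt",[(g,o[0])]); print(rk(r[0]),r[1],monitor.sense()["clock"],monitor.sense()["contact_force"])
b=g["frame"][185:335,240:400,::-1]; cv2.imwrite("pics/s7.png",cv2.resize(b,None,fx=4,fy=4,interpolation=3))
E
```

```text
(array([294.5, 333.5, 264.5, 295.5]), np.int32(713))
[0.00223924 0.02584494] [-1.5  1.5  0.4 -0.5] 35.4417 [-0.64481215 -0.43808924 -0.40105425]
```

View pics/s7.png

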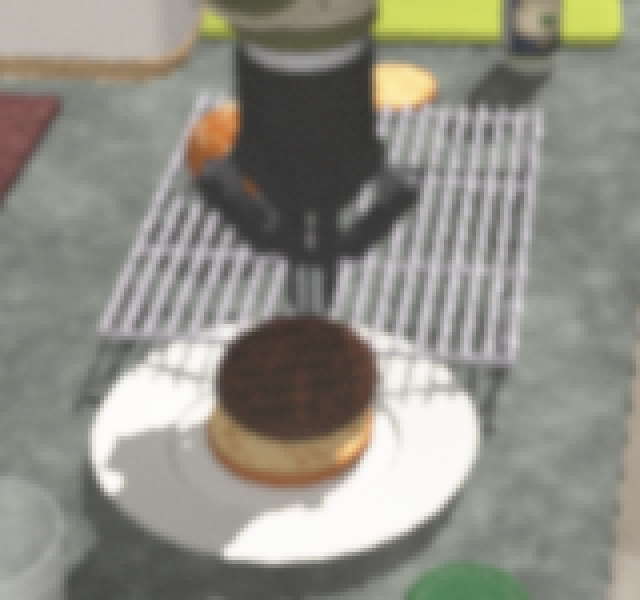

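Run:
```python
from fit import *
cpush(.002,0,.049,.04); env.hold(.2)
g=snap("side","side8"); o=seg(g); print(o,monitor.sense()["contact_force"],monitor.sense()["clock"])
S["p2"]=S["patty"]-[0,0,.015]
r=fit("p2",[(g,o[0])]); print(rk(r[0]),r[1])
b=g["frame"][185:335,240:400,::-1]; cv2.imwrite("pics/s8.png",cv2.resize(b,None,fx=4,fy=4,interpolation=3))
```

```text
(array([292.5, 332.5, 275.5, 302.5]), np.int32(460)) [0.081134   1.0168037  0.88134132] 36.4417
[0.00269751 0.04576115] [-1.3  1.3 -2.3  1.8]
```

View pics/s8.png

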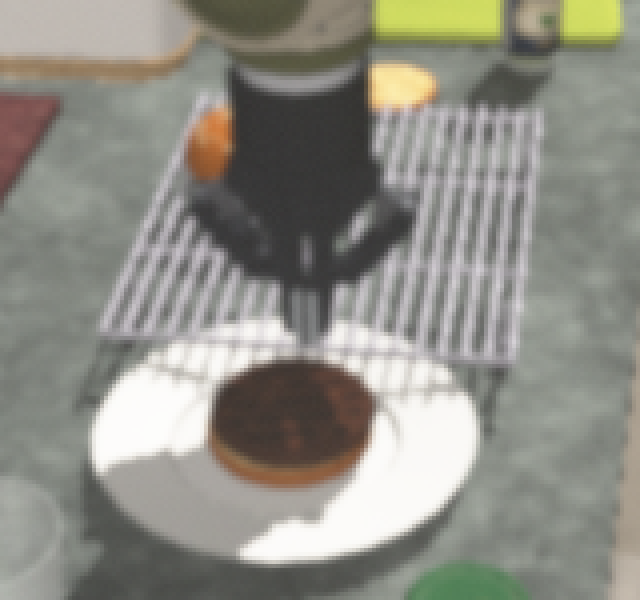

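Run:
```python
from fit import *
cpush(.003,0,.053,.04)
p=monitor.sense()["position"]; ey=np.r_[RR[:,1],0]
env.movel(p-.02*ey,.15); env.movel(p-.05*ey+[0,0,.08],.2); env.release()
phi=np.pi/2; z=float(open("z").read()); q=quat(phi); c0=(.0656,-.2034)
env.reach(tcp(c0,phi,.13,.016),q)
g=snap("side","side9"); a=snap("scene","scene9"); o=seg(g); print(o,monitor.sense()["clock"])
S["p2"]=S["patty"]-[0,0,.015]; r=fit("p2",[(g,o[0])]); print(rk(r[0]),r[1])
```

```text
(array([292.5, 332.5, 274.5, 301.5]), np.int32(841)) 39.2667
[0.00324716 0.04234683] [-1.2  1.2 -2.2  1.7]
```

Run:
```python
from fit import *
phi=np.pi/2; z=float(open("z").read()); c0=(.0656,-.2034)
env.movel(tcp(c0,phi,.06,.016),.2); env.movel(tcp(c0,phi,z,.016),.08)
env.movel(tcp(c0,phi,z),.06)
env.movel(tcp((.04,-.13),phi,z),.08); env.movel(tcp((.0035,-.06),phi,z),.08); env.movel(tcp((.0035,-.012),phi,z),.05)
env.movel(tcp((.0035,-.012),phi,z,.03),.15)
p=monitor.sense()["position"]; env.movel(p+[0,0,.035],.2); env.close_gripper(20)
g=snap("side","side10")
f=g["frame"].astype(int); m=((f[...,0]-f[...,2]>60)&(f[...,0]>110)).astype(np.uint8); m[:,:240]=0;m[:,400:]=0;m[:200]=0;m[320:]=0
n,l,st,_=cv2.connectedComponentsWithStats(m); print(st[1:][st[1:,4]>80])
x,y,w,h,A=st[1+st[1:,4].argmax()]; r=fit("bun_top",[(g,np.array([x-.5,x+w-.5,np.nan,y+h-.5]))]); print(rk(r[0]),r[1],monitor.sense()["clock"])
```

```text
[[337 201  12  10  84]
 [298 253  39  28 883]
 [294 297  35   9 105]]
[ 0.00206284 -0.01761174] [-0.9  0.9 -0.1] 45.65
```

Bun top sits on the centre line, just before the end. Now the closed-finger push.

```bash
cat >> fit.py <<'E'
def segtop(g):
    f=g["frame"].astype(int); m=((f[...,0]-f[...,2]>60)&(f[...,0]>110)).astype(np.uint8); m[:,:240]=0;m[:,400:]=0;m[:200]=0;m[320:]=0
    n,l,st,_=cv2.connectedComponentsWithStats(m); return st[1+st[1:,4].argmax()]
E
python3 - <<'E'
from fit import *
cpush(.0025,-.013,.025,.04)
def m(n,dz):
    g=snap("side",n); x,y,w,h,A=segtop(g); S["t"]=S["bun_top"]-[0,0,dz]
    r=fit("t",[(g,np.array([x-.5,x+w-.5,y-.5,np.nan]))]); print((x,y,w,h,A),rk(r[0]),r[1],monitor.sense()["clock"]); return rk(r[0])
x=m("side11",.0)[0]
if abs(x-.0025)<.008:
    cpush(min(max(x,0),.006),0,.048,.035); m("side12",.002)
E
```

```text
(np.int32(295), np.int32(262), np.int32(40), np.int32(30), np.int32(958)) [0.00080899 0.02682332] [-1.1  1.1 -0.1] 47.7083
(np.int32(293), np.int32(269), np.int32(41), np.int32(31), np.int32(981)) [0.00036152 0.05082851] [-1.   1.  -0.1] 48.5667
```

Run:
```python
from fit import *
cpush(.001,0,.0505,.03); env.hold(.2)
p=monitor.sense()["position"]; ey=np.r_[RR[:,1],0]
env.movel(p-.03*ey,.15); env.movel(p-.08*ey+[0,0,.12],.2)
g=snap("side","side13"); snap("scene","scene13"); x,y,w,h,A=segtop(g); S["t"]=S["bun_top"]-[0,0,.002]
r=fit("t",[(g,np.array([x-.5,x+w-.5,y-.5,np.nan]))]); print((x,y,w,h,A),rk(r[0]),r[1],monitor.sense()["clock"])
# column profile through the stack centre (cols), side view
u=x+w//2
for d in(-12,0,12): print(u+d,[tuple(int(i) for i in g["frame"][v,u+d]) for v in range(292,316,2)])
f=g["frame"].astype(int)
# plate: white extents
m=(f.min(2)>170).astype(np.uint8); m[:,:255]=0;m[:,375:]=0;m[:255]=0;m[330:]=0
ys,xs=np.nonzero(m); print("plate",xs.min(),xs.max(),ys.max())
```

```text
(np.int32(293), np.int32(268), np.int32(41), np.int32(32), np.int32(1034)) [0.00094911 0.04715917] [-0.9  0.9 -0.1] 50.2667
301 [(156, 98, 63), (151, 97, 62), (143, 92, 60), (113, 83, 62), (135, 109, 81), (144, 102, 70), (143, 109, 88), (163, 153, 147), (172, 167, 163), (171, 167, 161), (167, 163, 157), (163, 160, 154)]
313 [(175, 111, 67), (167, 106, 66), (157, 100, 62), (148, 95, 63), (109, 78, 61), (128, 97, 71), (148, 99, 66), (150, 115, 94), (169, 161, 154), (173, 168, 162), (171, 168, 161), (167, 164, 157)]
325 [(152, 98, 63), (145, 94, 62), (123, 83, 59), (107, 80, 62), (130, 90, 64), (141, 103, 79), (159, 145, 135), (175, 170, 164), (179, 173, 169), (221, 218, 210), (251, 249, 247), (252, 251, 249)]
plate 262 371 325
```

Run:
```python
from fit import *
g=ld("side13")
for z,nm in((.032,"top bottom-rim"),(.019,"patty bottom-rim"),(.006,"bun bottom-rim")):
    print(nm,[(c,w2px(g,np.r_[E0+RR@np.array([.003,c+.046]),z])[0,1].round(1)) for c in(.038,.042,.046,.05,.054)])
f=g["frame"].astype(int); print([(v,*f[v,311:316].mean(0).astype(int)) for v in range(295,310)])
```

```text
top bottom-rim [(0.038, np.float64(297.1)), (0.042, np.float64(298.3)), (0.046, np.float64(299.5)), (0.05, np.float64(300.7)), (0.054, np.float64(302.0))]
patty bottom-rim [(0.038, np.float64(301.8)), (0.042, np.float64(303.0)), (0.046, np.float64(304.3)), (0.05, np.float64(305.5)), (0.054, np.float64(306.7))]
bun bottom-rim [(0.038, np.float64(306.5)), (0.042, np.float64(307.7)), (0.046, np.float64(309.0)), (0.05, np.float64(310.2)), (0.054, np.float64(311.5))]
[(295, np.int64(161), np.int64(103), np.int64(64)), (296, np.int64(157), np.int64(100), np.int64(63)), (297, np.int64(154), np.int64(99), np.int64(62)), (298, np.int64(147), np.int64(95), np.int64(62)), (299, np.int64(129), np.int64(86), np.int64(60)), (300, np.int64(107), np.int64(78), np.int64(60)), (301, np.int64(107), np.int64(83), np.int64(65)), (302, np.int64(127), np.int64(96), np.int64(71)), (303, np.int64(143), np.int64(101), np.int64(70)), (304, np.int64(148), np.int64(99), np.int64(66)), (305, np.int64(147), np.int64(101), np.int64(71)), (306, np.int64(150), np.int64(116), np.int64(96)), (307, np.int64(159), np.int64(143), np.int64(132)), (308, np.int64(168), np.int64(161), np.int64(154)), (309, np.int64(171), np.int64(166), np.int64(160))]
```

```bash
python3 -c "
from h import *
print(job.hand_in())"
```

```text
the job is handed in; nothing more can be done
None
```

I stacked the burger on the plate (bun bottom, patty, bun top) and handed it in at about 50 s; no verdict was returned. By my camera estimates the bun bottom sits about 10 mm off the plate centre (limit 18), the patty about 2 mm off the bun and the bun top about 5–7 mm off the patty (limit 14 each). The patty wedged in the gripper once and I set it back on the rack. I did not check the jars and tumbler at the end.

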